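# Shut and bolt the stock case

## Robot

A 7-joint arm with a two-finger parallel gripper is mounted at the origin on the work surface. World frame = base frame: x ahead of the robot, y to its left, z up, the work surface at z = 0. Lengths are in mm, angles in rad, forces in N, time in s.
With the tool pointing down it reaches from about 400 to 875 mm from the base axis. Payload 19.3 kg.
Tool frame: the origin (TCP) lies at the very end of the fingers, on their centre line; the grasp point (between the pads) lies 19 mm behind it (ctrl.grasp_offset is the distance from the TCP to the grasp point, in mm); z points along the fingers, y is the line along which they close (so a half turn about z gives the same grasp; the last joint's range is limited). The gripper opens to 85 mm and grips with 20 to 120 N. Pads are 22 mm wide; open, the fingers measure 114 mm over their backs; the gripper's body (76 mm by 85 mm) begins 54 mm behind the grasp point. The pads swing forward as they close: fully open they stand 13 mm farther back than shut.
Start: joints at [1.196, 0.521, -0.036, 1.599, 0.021, 1.021, -0.113], TCP at [187.536, -596.192, 231.291] pointing down, gripper open.
Joint ranges: [-2.91, 2.91], [-0.3, 2.13], [-1.5, 1.42], [0.17, 2.43], [-1.26, 4.41], [0.16, 1.93], [-2.52, 2.52]. Speed limits (rad/s): [1.89, 1.89, 2.39, 2.39, 3.01, 3.01, 3.01].

## Interface

Orientations are given as a unit quaternion [w, x, y, z].
In Python, from rig import readout, snapshot, finish_job, ctrl gives the robot as it stands.
- The arm moves only by the shell command python3 -m jog 'ROWS' [OPENING] [FORCE]. ROWS is JSON, a list of rows, each a list of 6 numbers: the shift along the tool's x, y, z as a fraction of full scale, then the turn, a rotation vector about the tool's x, y, z as a fraction of full scale. In form: [[x, y, z, ax, ay, az], ...]. A call has exactly 8 rows; each row is the pose to reach, as a shift and turn from the pose commanded when the call began, along the tool's axes at that moment; what a row does not reach only later rows make up. Full scale, the value 1, is 0.2 m for a shift and 120 degrees for a turn. A row lasts 1/10 s, in which the tool goes at most 50 mm and 8.59 degrees, less where a joint would pass 70% of its speed; a pose out of reach is approached as far as the arm can. A call with a number of a shift or a turn outside -1 to 1 is refused whole. A call with a gripper value outside its range is refused whole. OPENING is the gripper's target within -1 to 1 (fully open at 1, half-way at 0, shut at -1), set as the call begins (- or left out, the last holds). The fingers move at their own pace and stop on an object; FORCE is the grip in N (left out, the last holds). Time passes only in rows, so rows that repeat a pose let the fingers close, or fill a call up. It gives the time, the measured TCP pose, the force, the opening and the grip force at its end, in the units of the state.
- readout.state(): the state, without advancing time (a new reading comes with each control period).
- snapshot(name): name is "scene" or "top" or "wrist"; returns a dict with "color" (480x640x3 uint8, red, green, blue), "fx", "fy", "cx", "cy" (pixels), "cam_to_world" (4x4, takes a point from camera to world coordinates); the wrist camera has in their place "T_tool_cam" (4x4, takes a point from camera to tool coordinates, whose origin is the TCP and whose axes are the flange's). Camera axes: x right, y down, z forward; pixel columns grow to the right and rows downward; lengths in mm; the calibration is good to about 2 mm. A picture is of the moment at which its call begins: read the wrist's pose just before it. There is no depth.
- finish_job(): hands the job in; it is judged then, once.
The state is a dict: "time": time; "joint_pos": joint angles; "qd": joint speeds; "joint_efforts": joint torques, N m; "ee_pos": TCP position; "orientation": TCP orientation; "contact_force": force on the tool from outside, world axes, zero at the start; "torque": the same for the moment, N m; "width": finger opening in mm; "gripper_force": force on a finger pad.
Only numpy, scipy, OpenCV 4.12 (cv2) and the standard library are available. Lean on these libraries where they do the work, as an engineer would, in place of code of your own. Each camera call takes 0.05 s, during which the arm holds its last target. There are 200 camera calls.

## Task

Put the grey stock case away safely: slide its cover fully shut, then slide the barrel bolt all the way home into the keeper on the cover, and last lay the bolt's lever down flat into its notch so that the bolt cannot slide back. Do not knock the fittings standing on the case or shift the loose things on the bench.

Things in the scene. Friction and masses are not known exactly. Their poses are not given: they have to be found in the camera images.
- case: Grey steel stock case fixed to the bench, 240 (x) by 340 (y) by 100 high; origin at the centre of its underside, z up. Its x points away from the robot, the way its cover shuts; y to the left. Right part (y -170 to +30 mm): open compartment under a sliding metal cover. Left part (y +30 to +170): closed deck, top at z = 100, with the barrel bolt.
- collars (a point): Fixed point of the case at (0, 104, 122) mm on the bolt's axis, midway between its two collars. The bolt is an 18 mm round rod, 180 long, along the case's y at x = 0, z = 122 (case frame); the collars stand at y 44 to 60 and 147 to 163, 36 wide, tops at z = 137.
- guard (a point): Middle of the top edge of a fixed guard bar beside the rod, on the lever's robot side: x -24 to -16, y 85 to 153, top z = 130 (mm, case frame). It stops the lever from lying down; only with the bolt home can the lever lie flat, in the notch between the guard's end and the front collar.
- cover (a joint): Sliding cover, 236 by 190 by 4 mm plate, top at z = 104 in the case's frame. 0 = fully shut against its stop, grows in m as it is open towards the case's -x (to 0.125). Friction about 3 N, stays where it is left.
- keeper (a point): Middle of the opening of the bolt's keeper, a steel bracket on the cover: 40 wide (x), 18 long (y 0 to 18 of the case), top at z = 143, opening 26 wide. In line with the rod (x = 0 in the case's frame) only when the cover is shut; otherwise the rod misses it or jams on it.
- cover_handle (a point): Centre of the top bar of the cover's handle: round bar of 14 mm diameter, 114 long along the case's y, axis 38 mm above the cover's top face (z = 142 in the case's frame). With the cover shut it is at x = +70, y = -75 in the case's frame. It can be pushed along the case's +x.
- bolt (a joint): Slide of the bolt, m: 0 = fully drawn, grows as it moves along the case's -y towards the cover; 0.060 = home at its stop, the rod's nose 20 mm beyond the keeper. Friction about 2.5 N, stays where it is left.
- lever (a joint): Angle of the bolt's lever about the rod's axis, rad: 0 = upright, grows as it tips towards the case's -x; 1.52 = flat, at its stop. Stiff hinge (about 0.07 N m), stays where it is left.
- lever_ball (a point): Centre of the ball (22 mm diameter) on the end of the lever, a 12 mm round bar that stands out from the rod; the ball's centre is 60 mm from the rod's axis. In the case's frame it moves with the bolt from y = 135 (drawn) to y = 75 (home).
- fit_a: Bystander: steel hexagon fitting, 38 wide and 48 high, standing on the case's deck beyond the bolt; origin at the centre of its foot.
- fit_b: Bystander: round steel sleeve, 30 in diameter and 36 high, standing on the case's deck on the robot's side of the bolt; origin at the centre of its foot.
- valve_c: Bystander: aluminium valve block with a steel cartridge, 120 by 50 by 45 high, on the bench to the left; origin under the block's centre.
- fit_c: Bystander: large hexagon fitting, 57 wide and 72 high, on the bench to the left; origin at the centre of its foot.
- spanner: Bystander: steel spanner 180 long on the bench to the right; origin under its middle.
- tape: Bystander: roll of brown tape, 90 in diameter and 50 high, on the bench to the right; origin at the centre of its foot.

How it is judged:
By the outcome, as a careful person would: the job done as asked, in the order asked, and still so for the second after the job is handed in, with the robot touching nothing.
It also fails if it takes over 58 s, if anything falls off the work surface, if the arm or the gripper's body presses on something with over 40 N, if the wrist force passes 120 N, or if a joint passes its speed limit or range.

## Working session

There is one attempt and no reset: what is moved stays moved. The work goes in short steps, Python scripts to look and compute and a shell command to move; the robot and the scene stay as the last step left them, time stands still between calls to the robot, and variables do not carry over. Pictures are saved under pics/ and viewed, at most 10 in all, crops included, and the job is handed in when it is done.

```bash
mkdir -p pics; ls; python3 - <<'E'
from rig import readout,snapshot,ctrl
import cv2,json
s=readout.state();print(s)
for n in("scene","top"):
    p=snapshot(n);cv2.imwrite(f"pics/{n}0.png",p["color"][:,:,::-1]);print(n,p["fx"],p["fy"],p["cx"],p["cy"],p["cam_to_world"])
print(ctrl.grasp_offset)
E
```

```text
pics
{'time': 0.0, 'joint_pos': array([ 1.19578708,  0.52202432, -0.03630051,  1.60002635,  0.02118386,
        1.02108618, -0.11279411]), 'qd': array([ 0.00013303, -0.00070316, -0.00070393,  0.00025413, -0.00026807,
        0.00036111,  0.00032304]), 'joint_efforts': array([-1.76368743e-03, -9.27115846e+01,  1.97728246e+00, -3.69933665e+01,
        1.74145232e-02,  8.10366852e-03, -4.52430481e-05]), 'ee_pos': array([ 187.41852457, -595.87372124,  230.71303835]), 'orientation': array([-5.65426047e-04,  9.88411407e-01,  1.51797742e-01, -1.28693632e-04]), 'contact_force': array([-1.12909288,  0.07046026,  0.17534483]), 'torque': array([-0.04361018, -0.02522024, -0.0241164 ]), 'gripper_force': 0.0, 'width': 85.66750527637129}
scene 605.7894018802049 605.7894018802049 325.22626582855 240.37115825899397 [[-3.65495555e-01  5.94512592e-01 -7.16217688e-01  1.53322211e+03]
 [ 9.30813085e-01  2.33437498e-01 -2.81236440e-01  3.85206495e+02]
 [-6.53955110e-06 -7.69455465e-01 -6.38700468e-01  1.02790550e+03]
 [ 0.00000000e+00  0.00000000e+00  0.00000000e+00  1.00000000e+00]]
top 469.89803220839025 469.89803220839025 321.4326162516085 237.24781602293723 [[ 6.22604987e-03 -9.97591156e-01  6.90877874e-02  4.34359552e+02]
 [-9.99972957e-01 -6.48155616e-03 -3.47473288e-03  4.02127896e+00]
 [ 3.91415917e-03 -6.90642852e-02 -9.97604533e-01  1.39959656e+03]
 [ 0.00000000e+00  0.00000000e+00  0.00000000e+00  1.00000000e+00]]
18.700000000000003
```

View pics/scene0.png

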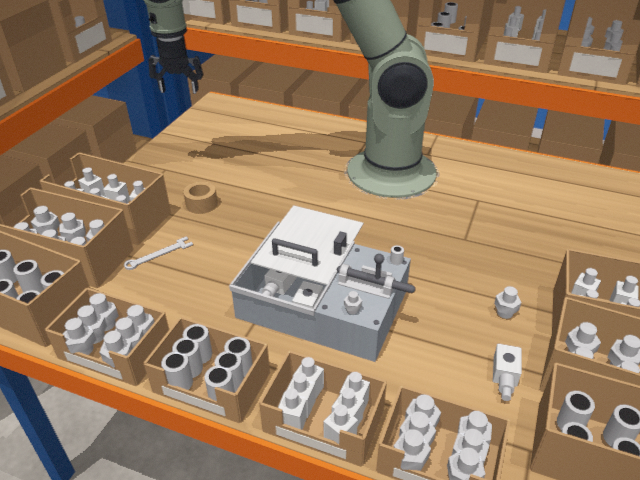

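View pics/top0.png

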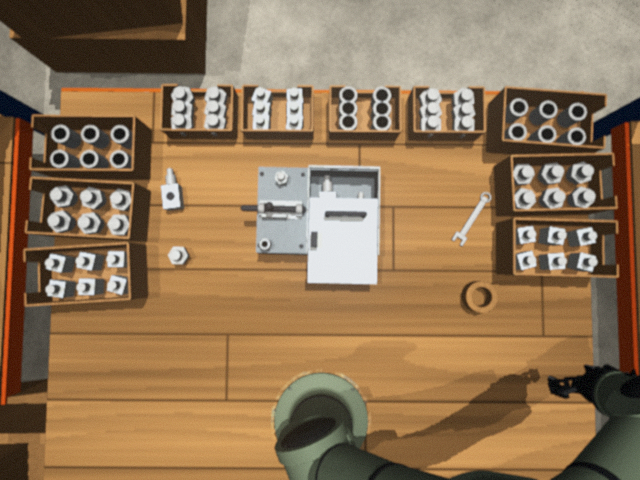

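The pictures show the case centred near top (320,215), with its cover open towards the robot. The handle is at top (346,215), the keeper near (314,240) and the bolt drawn at about (285,209). I'll enlarge both for exact points.

```bash
python3 - <<'E'
import cv2
a=cv2.imread("pics/top0.png")[155:295,235:390];cv2.imwrite("pics/topc.png",cv2.resize(a,None,fx=4,fy=4,interpolation=cv2.INTER_CUBIC))
a=cv2.imread("pics/scene0.png")[205:360,225:420];cv2.imwrite("pics/scenec.png",cv2.resize(a,None,fx=3.8,fy=3.8,interpolation=cv2.INTER_CUBIC))
E
```

```text
(no output)
```

View pics/topc.png

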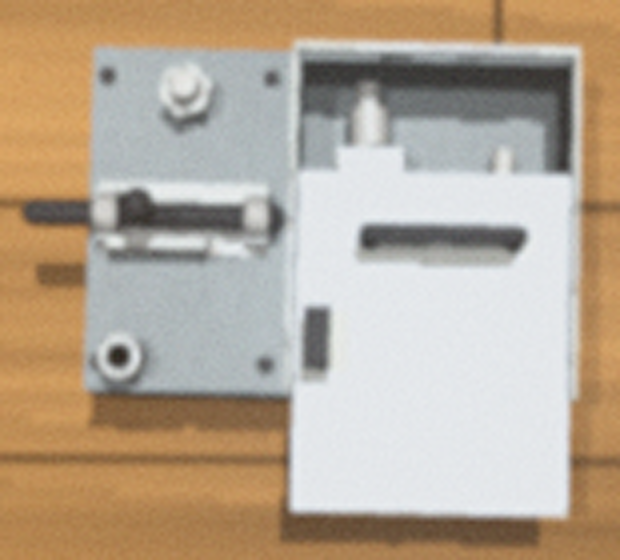

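View pics/scenec.png

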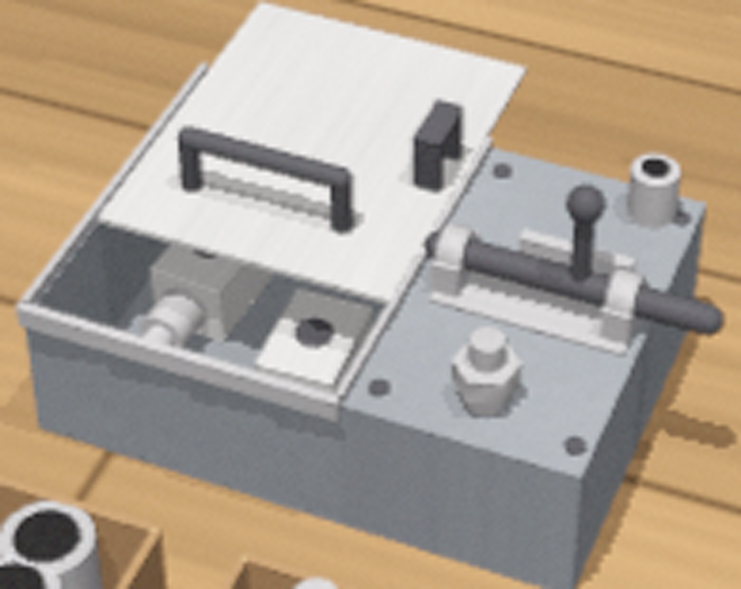

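The enlarged views show the deck's left corners at topc (95,47) and (86,390), and at scenec (578,470) and (705,207). The lever ball is at (137,203) / (586,203), the handle's middle at (444,235) / (268,153), and the sleeve's top at (119,354) / (655,165). Next I'll fit the poses to these points.

```bash
cat > h.py <<'E'
import numpy as np
from rig import readout,snapshot
from scipy.spatial.transform import Rotation as R
def proj(p,P):
    M=np.linalg.inv(p["cam_to_world"]);c=M[:3,:3]@P+M[:3,3]
    return np.array([p["fx"]*c[0]/c[2]+p["cx"],p["fy"]*c[1]/c[2]+p["cy"]])
def rot():
    w,x,y,z=readout.state()["orientation"];return R.from_quat([x,y,z,w])
E
python3 - <<'E'
from h import *
from scipy.optimize import least_squares
T,S=snapshot("top"),snapshot("scene")
t=lambda u,v:np.array([(u+.5)/4-.5+235,(v+.5)/4-.5+155])
s=lambda u,v:np.array([(u+.5)/3.8-.5+225,(v+.5)/3.8-.5+205])
def pts(q):
    d=q[3];return [(120,170,100),(-120,170,100),(0,135,182),(0,220,122),(70-d,-75,142),(-d,9,143),(q[4],q[5],136),(q[6],q[7],148)]
to=[t(95,47),t(86,390),t(137,205),t(25,211),t(444,236),t(317,335),t(119,355),t(185,84)]
so=[s(578,470),s(705,207),s(586,203),s(714,318),s(268,153),s(442,117),s(655,165),s(489,336)]
def res(q,full=False):
    out=[]
    c,n=np.cos(q[2]),np.sin(q[2])
    for P,a,b in zip(pts(q),to,so):
        W=np.array([q[0]+c*P[0]-n*P[1],q[1]+n*P[0]+c*P[1],P[2]])
        out+=[proj(T,W)-a,proj(S,W)-b]
    return np.concatenate(out)
f=least_squares(res,[550,0,0,100,-80,130,80,100],loss="soft_l1")
print(f.x.round(3));print(res(f.x).reshape(-1,4).round(1))
q=f.x;c,n=np.cos(q[2]),np.sin(q[2])
for nm,P in zip("cornF cornN ball tail handle keeper fitb fita".split(),pts(q)):
    print(nm,(q[0]+c*P[0]-n*P[1]).round(1),(q[1]+n*P[0]+c*P[1]).round(1),P[2])
print("tool axes in world\n",rot().as_matrix().round(4))
E
```

```text
[ 5.96012e+02  7.97300e+00 -2.70000e-02  8.12700e+01 -9.76910e+01
  1.43403e+02  8.60620e+01  1.06800e+02]
[[ 0.9  0.6 -1.9  1.3]
 [-0.5  0.5 -0.9 -1.2]
 [-2.1  0.   1.3  1. ]
 [-2.7  0.5  3.8  2.2]
 [ 0.6  1.1 -2.2  0.4]
 [ 0.3  1.2 -2.1  0.7]
 [-0.3  0.8 -0.5  0.9]
 [-0.9  0.6 -0.8  0.3]]
cornF 720.6 174.7 100
cornN 480.7 181.2 100
ball 599.7 142.9 182
tail 602.0 227.9 122
handle 582.7 -66.7 142
keeper 515.0 19.2 143
fitb 502.2 154.0 136
fita 684.9 112.4 148
tool axes in world
 [[ 9.539e-01  3.001e-01 -2.000e-04]
 [ 3.001e-01 -9.539e-01  7.000e-04]
 [-0.000e+00 -7.000e-04 -1.000e+00]]
```

```bash
python3 -m jog '[[0.12,-0.1,0,0,0,0],[0.3,-0.24,0,0,0,0],[0.5,-0.4,0,0,0,0],[0.7,-0.56,0,0,0,0],[0.85,-0.68,0,0,0,0],[1,-0.8,0,0,0,0],[1,-0.8,0,0,0,0],[1,-0.8,0,0,0,0]]' -1 60
python3 -m jog '[[0.12,-0.1,0,0,0,0],[0.3,-0.24,0,0,0,0],[0.5,-0.4,0,0,0,0],[0.7,-0.56,0,0,0,0],[0.85,-0.68,0,0,0,0],[1,-0.8,0,0,0,0],[1,-0.8,0,0,0,0],[1,-0.8,0,0,0,0]]'
python3 - <<'E'
from h import *
from scipy.optimize import least_squares
T,S=snapshot("top"),snapshot("scene")
t=lambda u,v:np.array([(u+.5)/4-.5+235,(v+.5)/4-.5+155])
s=lambda u,v:np.array([(u+.5)/3.8-.5+225,(v+.5)/3.8-.5+205])
def pts(q):
    d=q[3];b=q[4];return [(120,170,100),(-120,170,100),(0,135-b,182),(0,220-b,122),(70-d,-75,142),(-d,9,143),(0,52,137),(0,155,137)]
to=[t(95,47),t(86,390),t(137,205),t(25,211),t(444,236),t(317,335),t(258,212),t(108,207)]
so=[s(578,470),s(705,207),s(586,203),s(714,318),s(268,153),s(442,117),s(452,237),s(621,277)]
def W(q,P):
    c,n=np.cos(q[2]),np.sin(q[2]);return np.array([q[0]+c*P[0]-n*P[1],q[1]+n*P[0]+c*P[1],P[2]])
def res(q): return np.concatenate([np.r_[proj(T,W(q,P))-a,proj(S,W(q,P))-b] for P,a,b in zip(pts(q),to,so)])
f=least_squares(res,[596,8,0,80,0],loss="soft_l1");q=f.x
print(q.round(3));print(res(q).reshape(-1,4).round(1))
for P in pts(q)[2:]: print(W(q,P).round(1))
print("home ball",W(q,(0,75,182)).round(1),"shut handle",W(q,(70,-75,142)).round(1))
E
```

```text
time: 1.0
ee_pos: [330.7, -383.2, 231.4]
orientation: [0.0, 0.988, 0.153, 0.0]
contact_force: [-1.3, -0.1, 0.7]
width: -0.1
gripper_force: 0.0
time: 1.8
ee_pos: [473.1, -171.5, 231.0]
orientation: [0.0, 0.988, 0.152, -0.0]
contact_force: [-0.2, -0.5, -1.5]
width: 0.1
gripper_force: 0.0
[ 5.99033e+02  9.96200e+00 -1.60000e-02  8.47990e+01  8.63000e+00]
[[-0.3  0.1 -0.5  2.1]
 [-0.7  0.1 -0.7 -0.9]
 [ 0.4 -0.5 -1.9  0.6]
 [-0.3  0.3  0.7  1.5]
 [-0.1  1.  -1.5  0.6]
 [-0.2  1.4 -1.5  0.6]
 [-0.6  0.7  0.  -1.5]
 [-1.1  1.1  0.4  0.3]]
[601.  136.3 182. ]
[602.4 221.3 122. ]
[583.  -64.8 142. ]
[514.4  20.3 143. ]
[599.9  62.  137. ]
[601.5 164.9 137. ]
home ball [600.2  85.  182. ] shut handle [667.8 -66.1 142. ]
```

```bash
python3 -m jog '[[0.16,-0.13,0,0,0,0.05],[0.32,-0.27,0,0,0,0.1],[0.478,-0.4,0,0,0,0.153],[0.478,-0.4,0.1,0,0,0.153],[0.478,-0.4,0.25,0,0,0.153],[0.478,-0.4,0.4,0,0,0.153],[0.478,-0.4,0.5,0,0,0.153],[0.478,-0.4,0.545,0,0,0.153]]'
python3 -c "from h import *;print(rot().as_matrix().round(3))"
```

```text
time: 2.7
ee_pos: [539.2, -67.5, 120.6]
orientation: [0.0, 1.0, -0.009, -0.001]
contact_force: [0.2, -0.6, 0.1]
width: -0.0
gripper_force: 0.0
[[ 1.    -0.018 -0.002]
 [-0.018 -1.    -0.   ]
 [-0.002  0.    -1.   ]]
```

```bash
python3 -m jog '[[0.05,0,0,0,0,0],[0.1,0,0,0,0,0],[0.16,0,0,0,0,0],[0.23,0,0,0,0,0],[0.3,0,0,0,0,0],[0.37,0,0,0,0,0],[0.44,0,0,0,0,0],[0.5,0,0,0,0,0]]'
python3 -m jog '[[0.01,0,0,0,0,0],[0.02,0,0,0,0,0],[0.03,0,0,0,0,0],[0.035,0,0,0,0,0],[0.04,0,0,0,0,0],[0.045,0,0,0,0,0],[0.05,0,0,0,0,0],[0.05,0,0,0,0,0]]'
```

```text
time: 3.5
ee_pos: [641.7, -68.0, 123.5]
orientation: [0.0, 1.0, -0.008, 0.0]
contact_force: [-4.1, 0.2, 1.7]
width: 0.0
gripper_force: 2.0
time: 4.3
ee_pos: [650.4, -67.6, 122.3]
orientation: [-0.0, 1.0, -0.008, 0.0]
contact_force: [-2.0, -0.9, 2.0]
width: 0.1
gripper_force: 0.8
```

Pushing against roughly 3 N of friction; I'll keep going gently until the stop.

```bash
python3 -m jog '[[0.005,0,0,0,0,0],[0.01,0,0,0,0,0],[0.015,0,0,0,0,0],[0.02,0,0,0,0,0],[0.025,0,0,0,0,0],[0.03,0,0,0,0,0],[0.03,0,0,0,0,0],[0.03,0,0,0,0,0]]'
```

```text
time: 5.1
ee_pos: [651.4, -67.7, 121.9]
orientation: [0.0, 1.0, -0.008, -0.005]
contact_force: [-40.0, 2.3, 27.7]
width: -0.4
gripper_force: 20.4
```

```bash
python3 -m jog '[[-0.06,0,0,0,0,0],[-0.15,0,0,0,0,0],[-0.2,0,-0.05,0,0,0],[-0.2,0,-0.2,0,0,0],[-0.2,0,-0.4,0,0,0],[-0.2,0,-0.55,0,0,0],[-0.2,0,-0.65,0,0,0],[-0.2,0,-0.65,0,0,0]]'
python3 -m jog '[[-0.02,-0.1,0,0,0,0],[-0.05,-0.25,0,0,0,0],[-0.08,-0.4,0,0,0,0],[-0.1,-0.55,0,0,0,0],[-0.1,-0.7,0,0,0,0],[-0.1,-0.8,0,0,0,0],[-0.1,-0.85,0,0,0,0],[-0.1,-0.85,0,0,0,0]]' 1
python3 - <<'E'
from h import *
import cv2
st=readout.state();print(st["ee_pos"])
p=snapshot("top")["color"][140:300,235:395];p=cv2.resize(p,(480,480),interpolation=cv2.INTER_CUBIC)
w=snapshot("wrist")
print(w["fx"],w["cx"],w["cy"],w["T_tool_cam"].round(3))
s=snapshot("scene")["color"][170:360,215:430]
cv2.imwrite("pics/w1.png",w["color"][:,:,::-1]);cv2.imwrite("pics/s1.png",cv2.resize(s,None,fx=3,fy=3,interpolation=cv2.INTER_CUBIC)[:,:,::-1])
E
```

```text
time: 5.9
ee_pos: [617.8, -67.1, 256.2]
orientation: [0.0, 1.0, -0.008, 0.003]
contact_force: [1.0, 0.5, -0.5]
width: 0.6
gripper_force: 0.0
time: 6.7
ee_pos: [598.8, 104.3, 252.1]
orientation: [-0.0, 1.0, -0.007, -0.0]
contact_force: [-0.5, -0.6, 0.2]
width: 85.5
gripper_force: 0.0
[598.83523426 104.25565278 252.10294627]
392.62523750998173 319.79512316190267 235.3602344248216 [[  -0.      -0.962   -0.273   69.342]
 [   1.      -0.       0.       0.391]
 [  -0.      -0.273    0.962 -142.414]
 [   0.       0.       0.       1.   ]]
```

View pics/w1.png

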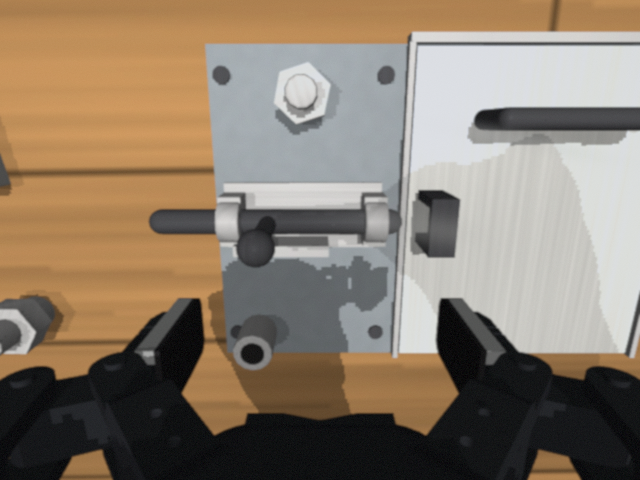

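View pics/s1.png

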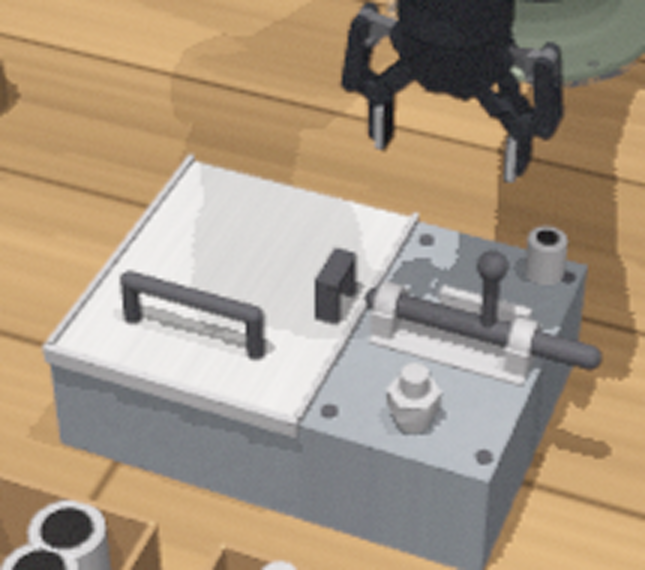

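The wrist view shows the ball at (255,248), which puts it near world (601,140). In the scene view the cover is shut, with the keeper in line with the rod. Next I'll straddle the ball and grip it.

```bash
python3 -m jog '[[0.01,-0.09,0,0,0,0],[0.01,-0.175,0,0,0,0],[0.01,-0.175,0.1,0,0,0],[0.01,-0.175,0.22,0,0,0],[0.01,-0.175,0.33,0,0,0],[0.01,-0.175,0.41,0,0,0],[0.01,-0.175,0.445,0,0,0],[0.01,-0.175,0.445,0,0,0]]'
python3 -m jog '[[0,0,0,0,0,0],[0,0,0,0,0,0],[0,0,0,0,0,0],[0,0,0,0,0,0],[0,0,0,0,0,0],[0,0,0,0,0,0],[0,0,0,0,0,0],[0,0,0,0,0,0]]' -1 30
```

```text
time: 7.65
ee_pos: [601.1, 138.7, 162.7]
orientation: [0.0, 1.0, -0.008, -0.001]
contact_force: [-0.3, -0.1, 0.0]
width: 85.4
gripper_force: 0.0
time: 8.45
ee_pos: [601.7, 138.2, 163.8]
orientation: [-0.0, 1.0, -0.008, 0.0]
contact_force: [-1.6, -0.6, 5.5]
width: 19.9
gripper_force: 29.1
```

```bash
python3 -m jog '[[0,0.03,0,0,0,0],[0,0.06,0,0,0,0],[0,0.09,0,0,0,0],[0,0.12,0,0,0,0],[0,0.15,0,0,0,0],[0,0.18,0,0,0,0],[0,0.21,0,0,0,0],[0,0.22,0,0,0,0]]'
python3 -m jog '[[0,0.01,0,0,0,0],[0,0.02,0,0,0,0],[0,0.03,0,0,0,0],[0,0.04,0,0,0,0],[0,0.045,0,0,0,0],[0,0.05,0,0,0,0],[0,0.05,0,0,0,0],[0,0.05,0,0,0,0]]'
```

```text
time: 9.25
ee_pos: [601.0, 93.4, 163.8]
orientation: [-0.0, 1.0, -0.008, 0.0]
contact_force: [-0.8, 3.3, 6.1]
width: 19.9
gripper_force: 29.4
time: 10.05
ee_pos: [600.9, 86.3, 163.8]
orientation: [-0.001, 1.0, -0.007, 0.001]
contact_force: [-0.8, 11.9, 4.7]
width: 20.0
gripper_force: 29.6
```

```bash
python3 -m jog '[[0,0.005,0,0,0,0],[0,0.01,0,0,0,0],[0,0.015,0,0,0,0],[0,0.015,0,0,0,0],[0,0.015,0,0,0,0],[0,0.015,0,0,0,0],[0,0.015,0,0,0,0],[0,0.015,0,0,0,0]]'
```

```text
time: 10.85
ee_pos: [600.9, 85.9, 163.9]
orientation: [-0.003, 1.0, -0.006, 0.001]
contact_force: [0.8, 25.4, 1.1]
width: 19.9
gripper_force: 30.2
```

```bash
python3 -m jog '[[0,-0.01,0,0,0,0],[-0.042,-0.01,0.003,0,0,0],[-0.083,-0.01,0.012,0,0,0],[-0.127,-0.01,0.028,0,0,0],[-0.168,-0.01,0.051,0,0,0],[-0.205,-0.01,0.081,0,0,0],[-0.236,-0.01,0.115,0,0,0],[-0.26,-0.01,0.15,0,0,0]]'
```

```text
time: 11.65
ee_pos: [548.8, 86.9, 133.8]
orientation: [-0.002, 1.0, -0.007, 0.001]
contact_force: [1.1, 17.9, 3.4]
width: 19.7
gripper_force: 31.6
```

```bash
python3 -m jog '[[0,0,0,0,0,0],[0,0,0,0,0,0],[0,0,0,0,0,0],[0,0,0,0,0,0],[0,0,-0.06,0,0,0],[0,0,-0.15,0,0,0],[0,0,-0.25,0,0,0],[0,0,-0.25,0,0,0]]' -0.2
python3 -m jog '[[-0.01,-0.005,0,0,0,0],[-0.03,-0.01,0,0,0,0],[-0.035,-0.01,0,0,0,0],[-0.035,-0.01,0,0,0,0],[-0.035,-0.01,0,0,0,0],[-0.035,-0.01,0,0,0,0],[-0.035,-0.01,0,0,0,0],[-0.035,-0.01,0,0,0,0]]' -1 60
```

```text
time: 12.45
ee_pos: [549.9, 84.1, 186.5]
orientation: [-0.0, 1.0, -0.008, 0.002]
contact_force: [-0.1, 0.5, 0.1]
width: 34.1
gripper_force: 0.0
time: 13.25
ee_pos: [541.7, 86.1, 183.2]
orientation: [-0.0, 1.0, -0.008, -0.0]
contact_force: [0.6, 0.1, -0.4]
width: -0.1
gripper_force: 0.0
```

Next I'll press down on the ball: it meets the tool at about TCP z 163 and should end near 133.

```bash
python3 -m jog '[[0,0,0.05,0,0,0],[0,0,0.09,0,0,0],[0,0,0.12,0,0,0],[0,0,0.15,0,0,0],[0,0,0.18,0,0,0],[0,0,0.21,0,0,0],[0,0,0.235,0,0,0],[0,0,0.235,0,0,0]]'
python3 -m jog '[[0,0,0.005,0,0,0],[0,0,0.01,0,0,0],[0,0,0.015,0,0,0],[0,0,0.02,0,0,0],[0,0,0.025,0,0,0],[0,0,0.025,0,0,0],[0,0,0.025,0,0,0],[0,0,0.025,0,0,0]]'
```

```text
time: 14.05
ee_pos: [541.7, 86.1, 135.8]
orientation: [-0.0, 1.0, -0.008, -0.0]
contact_force: [-2.3, -0.1, 2.8]
width: -0.3
gripper_force: 1.1
time: 14.85
ee_pos: [541.9, 86.4, 133.7]
orientation: [-0.0, 1.0, -0.008, 0.001]
contact_force: [-17.3, -1.8, 51.2]
width: 0.0
gripper_force: 26.0
```

The lever is hard against its stop at the expected height. I'll retreat and check.

```bash
python3 -m jog '[[0,0,-0.05,0,0,0],[0,0,-0.15,0,0,0],[0,0,-0.3,0,0,0],[0,0,-0.45,0,0,0],[0,0,-0.55,0,0,0],[0,0,-0.6,0,0,0],[0,0,-0.6,0,0,0],[0,0,-0.6,0,0,0]]'
python3 - <<'E'
from h import *
import cv2
w=snapshot("wrist")["color"];s=snapshot("scene")["color"][170:360,215:430]
cv2.imwrite("pics/w2.png",w[:,:,::-1]);cv2.imwrite("pics/s2.png",cv2.resize(s,None,fx=3,fy=3,interpolation=cv2.INTER_CUBIC)[:,:,::-1])
E
```

```text
time: 15.65
ee_pos: [541.4, 86.0, 250.3]
orientation: [0.0, 1.0, -0.008, -0.0]
contact_force: [0.5, -0.2, 0.4]
width: -0.2
gripper_force: 0.0
```

View pics/w2.png

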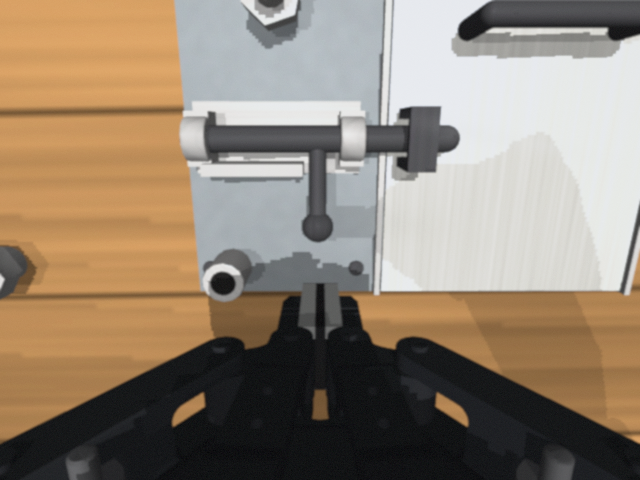

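View pics/s2.png

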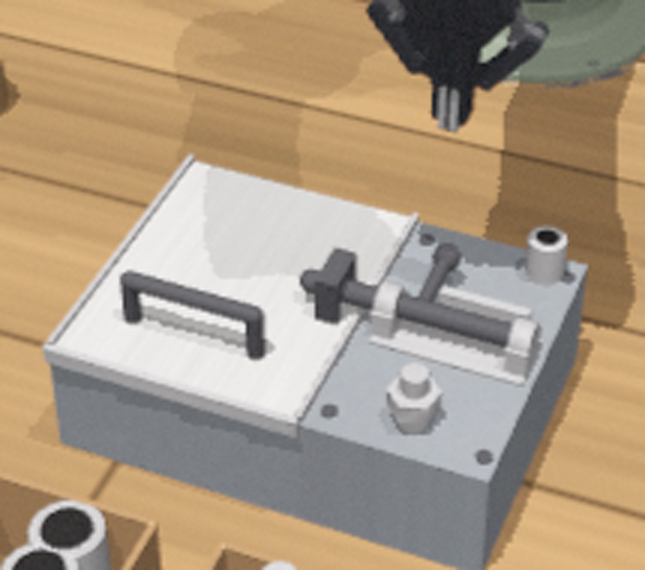

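The wrist view shows the rod through the keeper, its nose at (450,138). The lever lies flat in the notch, ball at (317,227), and the sleeve and hexagon fitting haven't moved. Handing in.

```bash
python3 -c "from rig import finish_job;print(finish_job())"
```

```text
the job is handed in; nothing more can be done
None
```

The job is handed in at about 16 s: the cover is shut, the bolt is home in the keeper and the lever is flat in its notch; the last pictures show the fittings on the case unmoved, though I did not re-check the loose things on the bench.

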